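# Prop the slumped run-sheet tablet steeply and block its foot

## Robot

A 6-joint arm with a two-finger parallel gripper is mounted at the origin on the work surface. World frame = base frame: x ahead of the robot, y to its left, z up, the work surface at z = 0. Lengths are in m, angles in degrees, forces in N, time in s.
With the tool pointing down it reaches from about 0.375 to 0.9 m from the base axis. Payload 3.1 kg.
Tool frame: the origin (TCP) lies at the very end of the fingers, on their centre line; the grasp point (between the pads) lies 19 mm behind it; z points along the fingers, x is the direction in which the jaws open and shut, and the axes are right-handed (so a half turn about z gives the same grasp; the last joint's range is limited). The gripper opens to 87 mm and grips with 3 to 60 N. Pads are 19 mm wide; open, the fingers measure 117 mm over their backs; the gripper's body (75 mm by 190 mm) begins 51 mm behind the grasp point.
Start: joints at [-85.858, 30.224, 82.088, -0, 67.689, -10.227], TCP at [0.155, -0.605, 0.223] pointing down, gripper open.
Joint ranges: [-176.69, 176.69], [-43.24, 126.21], [12.49, 139.97], [-82, 262], [0, 151.66], [-163.58, 163.58]. Speed limits (degrees/s): [159.86, 159.86, 180, 180, 180, 180].

## Interface

Orientations are given as a 3x3 rotation matrix whose columns are the frame's x, y, z axes.
In Python, from rig import bot gives the robot as it stands.
- The arm moves only by the tool arm_command, never from a script. Its argument "plan" is a list of rows, each an object of numbers: "claw": the opening, from 0 (shut) to 1 (fully open); "dx", "dy", "dz": the shift along the tool's x, y, z in cm; "twist": the turn about the tool's z in degrees. A call has 1 to 8 rows; each row is the pose to reach, as a shift and turn from the pose measured when the call began, along the tool's axes at that moment; what a row does not reach only later rows make up. A row lasts 1/12 s, in which the tool goes at most 41.7 mm and 7.16 degrees, less where a joint would pass 70% of its speed; a pose out of reach is approached as far as the arm can. A call with a gripper value outside its range is refused whole. The fingers move at their own pace and stop on an object; the grip force is fixed at half the most. Time passes only in rows, so rows that repeat a pose let the fingers close. It gives the time, the measured TCP pose, the force and the opening at its end, in the units of the state.
- bot.read_state(): the state, without advancing time (a new reading comes with each control period).
- bot.capture(name): name is "side" or "top" or "wrist"; returns the picture (420x560x3 uint8, red, green, blue); there is no depth.
- bot.calibration(name): a dict with "intrinsics" (3x3 intrinsics, pixels), "k1" (the pictures are not rectified: a ray, as slopes to the right and down, at radius r is drawn at 1 + k1 r^2 times it, then the intrinsics apply), "rvec" (rotation vector, rad) and "tvec" (3), from world to camera coordinates, as OpenCV has them; the wrist camera has in their place "T_tool_cam" (4x4, takes a point from camera to tool coordinates, whose origin is the TCP and whose axes are the tool frame's). Camera axes: x right, y down, z forward; pixel columns grow to the right and rows downward; lengths in m; the calibration is good to about 2 mm. A picture is of the moment at which its call begins: read the wrist's pose just before it. calibration takes no time and is no camera call.
- bot.hand_in(): hands the job in, once; it reports no verdict.
The state is a dict: "time_s": time; "joint_positions": joint angles; "qvel": joint speeds; "tau": joint torques, N m; "position": TCP position; "tcp_rot": TCP orientation; "force": force on the tool from outside, world axes, zero at the start; "moment": the same for the moment, N m; "opening": opening from 0.0 (shut) to 1.0 (fully open).
Only numpy, scipy, OpenCV 4.12 (cv2) and the standard library are available. Lean on these libraries where they do the work, as an engineer would, in place of code of your own. Each camera call takes 0.05 s, during which the arm holds its last target.

## Task

The tablet has slumped on the blue desk divider. Push its foot in towards the divider until it leans squarely at about 70 degrees from the desk (steep, but not bolt upright), then bring the aluminium tube block up flat against the middle of its foot so that it cannot slip again. Do not let the tablet fall or tip the block, and leave everything else on the desk where it is.

Things in the scene. Friction and masses are not known exactly. Their poses are not given: they have to be found in the camera images.
- tablet: rugged tablet, black rubber case, grey corners: 240 wide, 180 tall, 16 mm thick, 0.45 kg. Slumped at 46 degrees from the desk, parallel to the divider: lower back edge (heel) on the desk, upper back edge on the divider, held by friction (0.6). At lean A its heel is 180*cos(A) mm from the divider. Pushing it in takes up to 20 N. Origin: middle of the heel; x up the back, y across, z out of display
- tablet_foot (a point): middle of the tablet's lower front edge, 16 mm in front of the heel along the tablet's z; the part of the tablet farthest from the divider, about 11 mm above the desk when slumped and 5 mm when steep
- tablet_top (a point): middle of the tablet's upper back edge, which rests on the divider
- screen: blue desk divider in an aluminium frame, fixed, on the robot's left: 560 long, 245 high, 30 mm thick. Origin: on the desk, in the face the tablet leans on (plane x = 0; tablet on the -x side). x points level into the divider, y along it towards the robot; it spans y = -350 to +210 mm. Foot plates 4 mm thick, 32 mm wide, stick out 95 mm in front at its two ends only
- tube_block: solid aluminium block for micro tubes, 120 x 64 x 42 mm, 0.75 kg, small white caps standing 8 mm above its top; its length lies within about 25 degrees of the robot's left-right direction; it and the tip box swap places from start to start. Origin: centre of its underside. x along the 120 mm length, y across the 64 mm width
- block_end_a (a point): middle of the block's end face at x = +60 mm, 5 mm above its underside
- block_end_b (a point): middle of the block's end face at x = -60 mm, 5 mm above its underside
- block_side_a (a point): middle of the block's long side at y = +32 mm, 5 mm above its underside
- block_side_b (a point): middle of the block's long side at y = -32 mm, 5 mm above its underside
- clipboard: small wooden clipboard with a steel clip, 150 mm wide, 230 mm tall, 4 mm thick, leaning well at 70 degrees on the same divider beside the tablet, on the side away from the robot; leave it alone. Origin: middle of its lower back edge; x up the board, z out of its front
- tip_box: pipette tip box, grey with a clear lid, 122 x 84 x 75 mm; leave it alone. Origin: centre of its underside, x along its length
- swab_beaker: clear beaker full of tagged swab tubes, 66 mm across, 145 mm high; leave it alone. Origin: centre of its underside
- phone: black phone lying flat, 150 x 72 x 9 mm; leave it alone. Origin: centre of its underside
- mouse: black computer mouse, 105 x 60 x 34 mm; leave it alone. Origin: centre of its underside
- marker: brass-coloured marker pen lying down, 130 mm long, 17 mm thick; leave it alone. Origin: under its middle
There are look-alikes about, which are no part of the job. What is shaped like the tube_block but orange is not meant.

How it is judged (in metres and radians):
At the end, for the whole second after the job is handed in: Tablet at rest, heel on the desk (6 mm), top back edge at the divider (12 mm), leaning 61 to 78 degrees from the desk, square to the divider within 8 degrees; tube block upright on the desk, at rest, the middle of one face within about 10 mm of the foot edge and within 60 mm of its middle (angle between tablet's own x axis and vertical between 0.2 and 0.51 rad and angle between the y axis of tablet and the y axis of screen, either way round below 0.15 rad and x of tablet_top in the frame of screen between -0.012 and 0.006 m and height (world z) of each of tablet, tube_block below 0.006 m and linear speed of each of tablet, tube_block below 0.01 m/s and angular speed of tablet below 0.05 rad/s and ((z of block_end_a in the frame of tablet between 0.01 and 0.027 m and y of block_end_a in the frame of tablet between -0.06 and 0.06 m) or (z of block_end_b in the frame of tablet between 0.01 and 0.027 m and y of block_end_b in the frame of tablet between -0.06 and 0.06 m) or (z of block_side_a in the frame of tablet between 0.01 and 0.027 m and y of block_side_a in the frame of tablet between -0.06 and 0.06 m) or (z of block_side_b in the frame of tablet between 0.01 and 0.027 m and y of block_side_b in the frame of tablet between -0.06 and 0.06 m)) and angle between tube_block's own z axis and vertical below 0.08 rad); the robot touches nothing.
It fails at once if the tablet drops flat or falls forward onto its display (angle between tablet's own x axis and vertical above 1.05 rad or x of tablet_top in the frame of screen below -0.08 m).
It fails at once if the tube block is tipped (angle between tube_block's own z axis and vertical above 0.4 rad).
It fails at once if the clipboard is shifted by more than 40 mm or slumps (distance of clipboard from where it was at the start of the episode above 0.04 m or angle between clipboard's own x axis and vertical above 0.62 rad).
It fails at once if the tip box or the swab beaker is shifted by more than 40 mm or knocked over (distance of any of tip_box, swab_beaker from where it was at the start of the episode above 0.04 m or angle between any of tip_box, swab_beaker's own z axis and vertical above 0.5 rad).
It fails at once if the phone, the mouse or the marker is shifted by more than 40 mm (distance of any of phone, mouse, marker from where it was at the start of the episode above 0.04 m).
It also fails if it takes over 72 s, if anything falls off the work surface, if the arm or the gripper's body presses on something with over 40 N, if the wrist force passes 120 N, or if a joint passes its speed limit or range.

## Working session

There is one attempt and no reset: what is moved stays moved. The work goes in short steps, Python scripts to look and compute and a tool call to move; the robot and the scene stay as the last step left them, time stands still between calls to the robot, and variables do not carry over. Pictures are saved under pics/ and viewed, and the job is handed in when it is done.

Besides the shell and the picture viewer there is one more tool, called after ">>>" as a command line: name --argument value ..., lists and objects as JSON in quotes. arm_command: Moves the arm, as the interface text tells. Its arguments: {"type":"object","properties":{"plan":{"type":"array"}},"required":["plan"]}

```bash
mkdir -p pics; ls; cat > h.py <<'E'
import numpy as np, cv2
from rig import bot
def cam(name):
    c=bot.calibration(name); K=np.array(c["intrinsics"]); k1=c["k1"]
    if "rvec" in c:
        R=cv2.Rodrigues(np.array(c["rvec"],float))[0]; t=np.array(c["tvec"],float).ravel()
    else:
        s=bot.read_state(); T=np.array(c["T_tool_cam"]); W=np.eye(4); W[:3,:3]=s["tcp_rot"]; W[:3,3]=s["position"]
        M=np.linalg.inv(W@T); R=M[:3,:3]; t=M[:3,3]
    return K,k1,R,t
def ray(C,uv):
    K,k1,R,t=C
    p=cv2.undistortPoints(np.array([[uv]],float),K,np.array([k1,0,0,0.]))[0,0]
    d=R.T@np.array([p[0],p[1],1]); return -R.T@t, d/np.linalg.norm(d)
def onz(C,uv,z=0):
    o,d=ray(C,uv); return o+d*(z-o[2])/d[2]
def proj(C,P):
    K,k1,R,t=C
    return cv2.projectPoints(np.array(P,float).reshape(-1,1,3),cv2.Rodrigues(R)[0],t,K,np.array([k1,0,0,0.]))[0].reshape(-1,2)
def tri(rs):
    A=np.zeros((3,3));b=np.zeros(3)
    for o,d in rs:
        P=np.eye(3)-np.outer(d,d);A+=P;b+=P@o
    x=np.linalg.solve(A,b); return x,[np.linalg.norm(np.cross(x-o,d)) for o,d in rs]
E
python3 - <<'E'
from h import *
for n in ("side","top"):
    im=bot.capture(n); cv2.imwrite(f"pics/{n}0.png",im[:,:,::-1])
    C=cam(n); print(n,-C[2].T@C[3],C[1],C[0][0,0])
s=bot.read_state(); print(s)
E
```

```text
pics
side [0.07581677 0.83941862 0.99277299] -0.19014528573085376 519.382892142169
top [ 0.45607768 -0.06457402  1.0988885 ] -0.05492370977868909 399.88547533604714
{'time_s': 0.1, 'joint_positions': array([-8.58554368e+01,  3.02726149e+01,  8.21483564e+01, -1.10418724e-03,
        6.76893019e+01, -1.02279659e+01]), 'qvel': array([ 0.00253335, -0.12637467, -0.15953066,  0.0172973 , -0.01350142,
       -0.06221451]), 'tau': array([-4.08207907e-04, -4.40986526e+01, -1.77150536e+01,  6.34172140e-02,
        5.33880503e-02, -4.49851484e-05]), 'position': array([ 0.15510916, -0.60477427,  0.2216843 ]), 'tcp_rot': array([[ 2.48232419e-01, -9.68700491e-01, -1.56881456e-04],
       [-9.68698646e-01, -2.48232257e-01,  1.91830687e-03],
       [-1.89720785e-03, -3.24215101e-04, -9.99998148e-01]]), 'force': array([ 0.4137539 , -0.07411352, -0.45688999]), 'moment': array([-0.00944113,  0.01741961,  0.04703282]), 'opening': 0.9988935302093991}
```

View pics/side0.png

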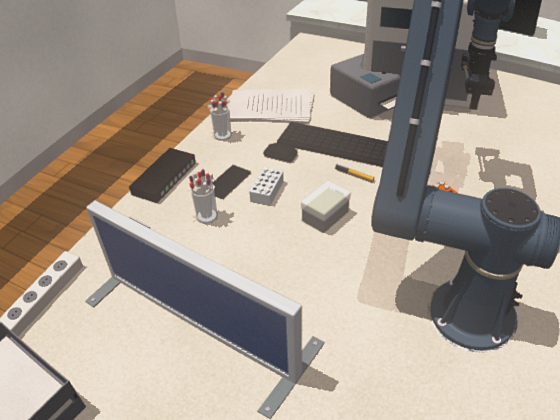

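View pics/top0.png

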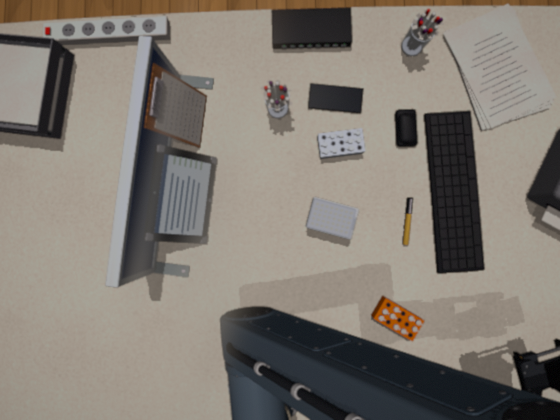

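Candidates for the tube block: the aluminium one at top (342,142), the orange look-alike (398,318) and the tip box with no caps (332,220). The first fits the description. The tablet is at (185,195), clipboard at (178,103), and a swab beaker at (277,100), with another by the papers at (415,40). I'll check with close crops.

```bash
python3 - <<'E'
import cv2
im=cv2.imread("pics/top0.png")
cv2.imwrite("pics/cropA.png",cv2.resize(im[20:300,100:250],None,fx=2.14,fy=2.14,interpolation=cv2.INTER_CUBIC)) if 0 else cv2.imwrite("pics/cropA.png",cv2.resize(im[130:290,100:230],None,fx=3.7,fy=3.7,interpolation=cv2.INTER_CUBIC))
cv2.imwrite("pics/cropB.png",cv2.resize(im[70:250,255:435],None,fx=3.3,fy=3.3,interpolation=cv2.INTER_CUBIC))
E
```

```text
(no output)
```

View pics/cropA.png

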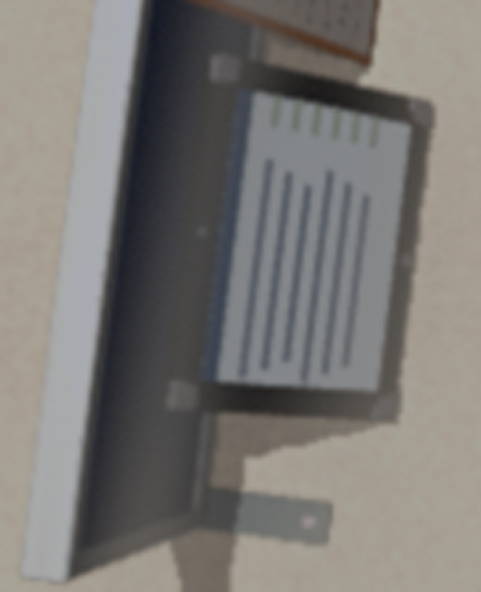

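View pics/cropB.png

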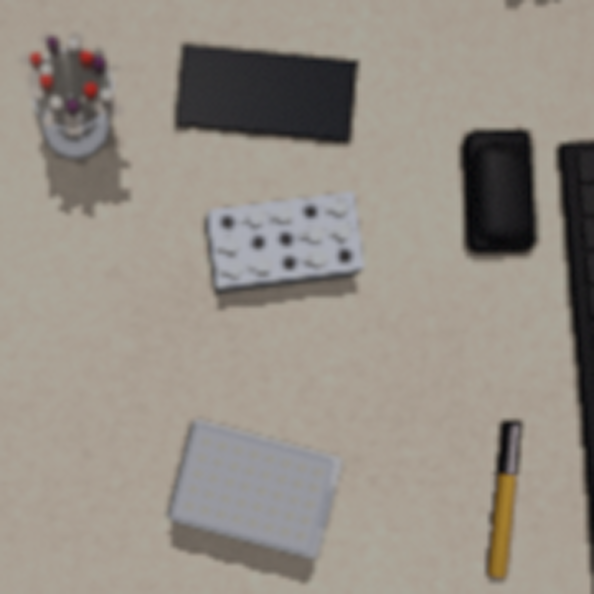

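The crops confirm it: grey block with white caps at top (342,142), and tip box at (332,220). In crop A the tablet's foot edge runs (217,158)–(208,243) and its top back edge (157,145)–(145,240).

```bash
python3 - <<'E'
from h import *
np.set_printoptions(precision=4,suppress=True)
C=cam("top")
f=lambda p:(100+p[0]/3.7,130+p[1]/3.7)
g=lambda p:(255+p[0]/3.3,70+p[1]/3.3)
def seg(a,b,z,n):
    A,B=onz(C,a,z),onz(C,b,z); d=A-B; print(n,A,B,"mid",(A+B)/2,"len",np.linalg.norm(d),"ang",np.degrees(np.arctan2(d[1],d[0])))
seg(f((149,0)),f((70,578)),.245,"div top front")
seg((155,38),f((70,578)),.245,"div top full")
seg(f((435,103)),f((397,421)),.011,"foot")
seg(f((212,52)),f((167,408)),.1295,"tabtop")
seg(f((205,490)),f((328,545)),.004,"footplate")
seg(f((330,500)),f((328,545)),.004,"footplate end")
q=[g(p) for p in ((208,210),(355,193),(362,270),(217,290))]
Q=[onz(C,p,.042) for p in q]; 
for i in range(4): print("blk",Q[i],np.linalg.norm(Q[i]-Q[(i+1)%4]))
print(np.mean(Q,0), np.degrees(np.arctan2(*(Q[0]-Q[1])[:2])),np.degrees(np.arctan2(*(Q[3]-Q[2])[:2])))
for n,p,z in (("tip",((195,422),(340,458),(318,557),(172,518)),.075),("phone",((182,44),(357,60),(350,141),(178,128)),.009),("mouse",((500,190),),.02),("clipfoot",((535,-120),),0)):
    for a in p: print(n,onz(C,g(a),z))
print("clip foot",onz(C,(207,85),.003),onz(C,(199,144),.003)); print("beaker base",onz(C,(280,114),0.0))
E
```

```text
div top front [0.6539 0.2553 0.245 ] [0.3141 0.3051 0.245 ] mid [0.484  0.2802 0.245 ] len 0.3434077687414047 ang -8.327701638643582
div top full [0.8602 0.223  0.245 ] [0.3141 0.3051 0.245 ] mid [0.5871 0.2641 0.245 ] len 0.5521842110998878 ang -8.54550326895615
foot [0.6243 0.1263 0.011 ] [0.389  0.1577 0.011 ] mid [0.5066 0.142  0.011 ] len 0.23736508259355388 ang -7.594838342234258
tabtop [0.6441 0.2555 0.1295] [0.4071 0.2876 0.1295] mid [0.5256 0.2716 0.1295] len 0.2392311306305607 ang -7.708454646834181
footplate [0.3391 0.3049 0.004 ] [0.2972 0.2123 0.004 ] mid [0.3181 0.2586 0.004 ] len 0.10161050658919013 ang 65.65966342957587
footplate end [0.3306 0.2103 0.004 ] [0.2972 0.2123 0.004 ] mid [0.3139 0.2113 0.004 ] len 0.03344651469421871 ang -3.4359659395595443
blk [ 0.6781 -0.1484  0.042 ] 0.11924763254293187
blk [ 0.6894 -0.2671  0.042 ] 0.06272641753787216
blk [ 0.6268 -0.2708  0.042 ] 0.11759418446472403
blk [ 0.613  -0.1541  0.042 ] 0.06530668613693576
[ 0.6518 -0.2101  0.042 ] -5.443982677763956 -6.719182204357955
tip [ 0.5056 -0.1318  0.075 ]
tip [ 0.4755 -0.2433  0.075 ]
tip [ 0.3994 -0.2245  0.075 ]
tip [ 0.4316 -0.1125  0.075 ]
phone [ 0.8262 -0.1328  0.009 ]
phone [ 0.8092 -0.2787  0.009 ]
phone [ 0.7406 -0.2706  0.009 ]
phone [ 0.7548 -0.1277  0.009 ]
mouse [ 0.6945 -0.3908  0.02  ]
clipfoot [ 0.9664 -0.438   0.    ]
clip foot [0.832  0.1555 0.003 ] [0.6655 0.1793 0.003 ]
beaker base [ 0.7445 -0.0476  0.    ]
```

```bash
cat >> h.py <<'E'
def go(P,yaw):
    "needed shift (cm, tool axes now) and twist to put TCP at P with tool x at world angle yaw (deg)"
    s=bot.read_state(); R=np.array(s["tcp_rot"]); d=R.T@(np.array(P)-s["position"])*100
    y=np.degrees(np.arctan2(R[1,0],R[0,0])); tw=-(yaw-y); tw=(tw+180)%360-180
    print("t",round(s["time_s"],2),"pos",np.round(s["position"],4),"yaw",round(y,2),"F",np.round(s["force"],1),"open",round(s["opening"],3)); print("d",np.round(d,2),"twist",round(tw,2))
E
python3 -c "
from h import *
go((.63,-.21,.20),6)"
```

```text
t 0.1 pos [ 0.1551 -0.6048  0.2217] yaw -75.63 F [ 0.4 -0.1 -0.5] open 0.999
d [-26.45 -55.8    2.24] twist -81.63
```

>>> arm_command --plan '[{"claw": 1,"dx": -26.5,"dy": -55.8,"dz": 2.2,"twist": -81.6},{"claw": 1,"dx": -26.5,"dy": -55.8,"dz": 2.2,"twist": -81.6},{"claw": 1,"dx": -26.5,"dy": -55.8,"dz": 2.2,"twist": -81.6},{"claw": 1,"dx": -26.5,"dy": -55.8,"dz": 2.2,"twist": -81.6},{"claw": 1,"dx": -26.5,"dy": -55.8,"dz": 2.2,"twist": -81.6},{"claw": 1,"dx": -26.5,"dy": -55.8,"dz": 2.2,"twist": -81.6},{"claw": 1,"dx": -26.5,"dy": -55.8,"dz": 2.2,"twist": -81.6},{"claw": 1,"dx": -26.5,"dy": -55.8,"dz": 2.2,"twist": -81.6}]'

```text
time_s: 0.77
position: [0.412, -0.3903, 0.2102]
tcp_rot: [[0.951, -0.309, -0.0], [-0.309, -0.951, 0.002], [-0.001, -0.002, -1.0]]
force: [-0.2, -0.2, 0.0]
opening: 1.0
```

```bash
python3 -c "
from h import *
go((.63,-.21,.20),6)"
```

```text
t 0.77 pos [ 0.412  -0.3903  0.2102] yaw -17.99 F [-0.2 -0.2  0. ] open 1.0
d [ 15.16 -23.88   1.05] twist -23.99
```

>>> arm_command --plan '[{"claw": 1,"dx": 15.2,"dy": -23.9,"dz": 1,"twist": -24},{"claw": 1,"dx": 15.2,"dy": -23.9,"dz": 1,"twist": -24},{"claw": 1,"dx": 15.2,"dy": -23.9,"dz": 1,"twist": -24},{"claw": 1,"dx": 15.2,"dy": -23.9,"dz": 1,"twist": -24},{"claw": 1,"dx": 15.2,"dy": -23.9,"dz": 1,"twist": -24},{"claw": 1,"dx": 15.2,"dy": -23.9,"dz": 1,"twist": -24},{"claw": 1,"dx": 15.2,"dy": -23.9,"dz": 1,"twist": -24},{"claw": 1,"dx": 15.2,"dy": -23.9,"dz": 1,"twist": -24}]'

```text
time_s: 1.43
position: [0.635, -0.2045, 0.1997]
tcp_rot: [[0.994, 0.111, 0.003], [0.111, -0.994, 0.004], [0.003, -0.004, -1.0]]
force: [1.5, -0.6, 0.4]
opening: 1.003
```

>>> arm_command --plan '[{"claw": 1},{"claw": 1}]'

```text
$.plan[0]: bad value
```

```bash
python3 - <<'E'
from h import *
go((.63,-.21,.20),6)
C=cam("wrist"); im=bot.capture("wrist"); cv2.imwrite("pics/w1.png",im[:,:,::-1])
b=np.array([.6518,-.2101,0]); u=np.array([np.sin(np.radians(-6.1)),np.cos(np.radians(-6.1)),0]); v=np.array([u[1],-u[0],0])
print(proj(C,[b+.06*i*u+.032*j*v+[0,0,.042] for i in(1,-1) for j in (1,-1)]))
E
```

```text
t 1.43 pos [ 0.635  -0.2045  0.1997] yaw 6.35 F [ 1.5 -0.6  0.4] open 1.003
d [-0.56  0.49 -0.03] twist 0.35
[[331.40489666 138.71339976]
 [260.01940907 138.28265418]
 [325.93856416 262.6820933 ]
 [261.03301135 262.51597587]]
```

View pics/w1.png

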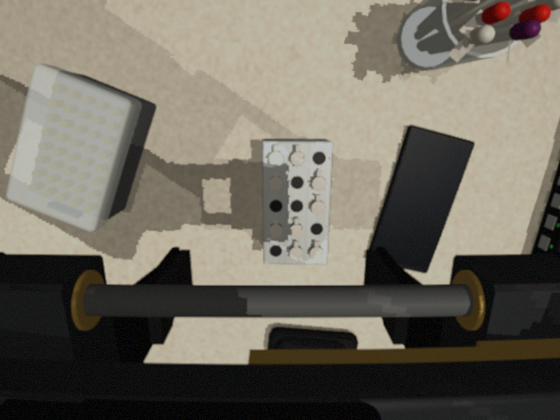

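The block's top corners appear at (262,140), (331,140), (328,264) and (263,264), matching the top-view prediction within 3 px. Refining before I descend.

```bash
python3 - <<'E'
from h import *
C=cam("wrist")
Q=[onz(C,p,.042) for p in ((331,140),(262,140),(328.5,264.5),(263,264.5))]
print(np.round(Q,4),np.mean(Q,0))
go((.651,-.212,.12),6)
go((.651,-.212,.01),6)
E
```

```text
[[ 0.674  -0.1507  0.042 ]
 [ 0.6125 -0.1576  0.042 ]
 [ 0.6896 -0.2704  0.042 ]
 [ 0.6254 -0.2775  0.042 ]] [ 0.65035727 -0.21407808  0.042     ]
t 1.48 pos [ 0.6324 -0.2068  0.1995] yaw 6.31 F [-0.7 -0.5 -0.3] open 1.002
d [1.79 0.75 7.95] twist 0.31
t 1.48 pos [ 0.6324 -0.2068  0.1995] yaw 6.31 F [-0.7 -0.5 -0.3] open 1.002
d [ 1.79  0.78 18.95] twist 0.31
```

>>> arm_command --plan '[{"claw": 1,"dx": 1.8,"dy": 1.75,"dz": 4,"twist": 0.3},{"claw": 1,"dx": 1.8,"dy": 1.75,"dz": 8,"twist": 0.3},{"claw": 1,"dx": 1.8,"dy": 1.75,"dz": 11,"twist": 0.3},{"claw": 1,"dx": 1.8,"dy": 1.75,"dz": 14,"twist": 0.3},{"claw": 1,"dx": 1.8,"dy": 1.75,"dz": 16,"twist": 0.3},{"claw": 1,"dx": 1.8,"dy": 1.75,"dz": 18,"twist": 0.3},{"claw": 1,"dx": 1.8,"dy": 1.75,"dz": 18.9,"twist": 0.3},{"claw": 1,"dx": 1.8,"dy": 1.75,"dz": 18.9,"twist": 0.3}]'

```text
time_s: 2.15
position: [0.6493, -0.2216, 0.0076]
tcp_rot: [[0.995, 0.103, -0.006], [0.104, -0.995, 0.005], [-0.006, -0.006, -1.0]]
force: [0.5, 0.2, 0.3]
opening: 0.995
```

```bash
python3 -c "
from h import *
go((.650,-.222,.010),6)"
```

```text
t 2.15 pos [ 0.6493 -0.2216  0.0076] yaw 5.94 F [0.5 0.2 0.3] open 0.995
d [ 0.06  0.05 -0.24] twist -0.06
```

>>> arm_command --plan '[{"claw": 0.6,"dx": 0,"dy": 0,"dz": -0.2,"twist": 0},{"claw": 0.5,"dx": 0,"dy": 0,"dz": -0.2,"twist": 0},{"claw": 0.4,"dx": 0,"dy": 0,"dz": -0.2,"twist": 0},{"claw": 0.3,"dx": 0,"dy": 0,"dz": -0.2,"twist": 0},{"claw": 0,"dx": 0,"dy": 0,"dz": -0.2,"twist": 0},{"claw": 0,"dx": 0,"dy": 0,"dz": -0.2,"twist": 0},{"claw": 0,"dx": 0,"dy": 0,"dz": -0.2,"twist": 0},{"claw": 0,"dx": 0,"dy": 0,"dz": -0.2,"twist": 0}]'

```text
time_s: 2.82
position: [0.6517, -0.2224, 0.0114]
tcp_rot: [[0.995, 0.103, -0.001], [0.103, -0.995, 0.003], [-0.0, -0.003, -1.0]]
force: [5.0, 0.5, 4.9]
opening: 0.733
```

```bash
python3 -c "
from h import *
go((.650,-.222,.13),6)"
```

```text
t 2.82 pos [ 0.6517 -0.2224  0.0114] yaw 5.93 F [5.  0.5 4.9] open 0.733
d [ -0.17  -0.1  -11.86] twist -0.07
```

Opening 0.733 × 87 = 64 mm, which is the block's width, so it is gripped. Lifting.

>>> arm_command --plan '[{"claw": 0,"dx": 0,"dy": 0,"dz": -2,"twist": 0},{"claw": 0,"dx": 0,"dy": 0,"dz": -5,"twist": 0},{"claw": 0,"dx": 0,"dy": 0,"dz": -8,"twist": 0},{"claw": 0,"dx": 0,"dy": 0,"dz": -11,"twist": 0},{"claw": 0,"dx": 0,"dy": 0,"dz": -12,"twist": 0},{"claw": 0,"dx": 0,"dy": 0,"dz": -12,"twist": 0}]'

```text
time_s: 3.32
position: [0.6516, -0.223, 0.1326]
tcp_rot: [[0.995, 0.104, -0.0], [0.104, -0.995, 0.002], [0.0, -0.002, -1.0]]
force: [2.0, -0.6, -6.6]
opening: 0.73
```

```bash
python3 - <<'E'
from h import *
n=np.array([.1426,.9898,0]); foot=np.array([.5066,.142,0])
# block front face 25 mm short of the foot; TCP ~ 69 mm behind face
go(foot-n*(.069+.035)+[0,0,.13],-8.2)
C=cam("wrist"); im=bot.capture("wrist"); cv2.imwrite("pics/w2.png",im[:,:,::-1])
E
```

```text
t 3.32 pos [ 0.6516 -0.223   0.1326] yaw 5.95 F [ 2.  -0.6 -6.6] open 0.73
d [-13.18 -27.72   0.32] twist 14.15
```

View pics/w2.png

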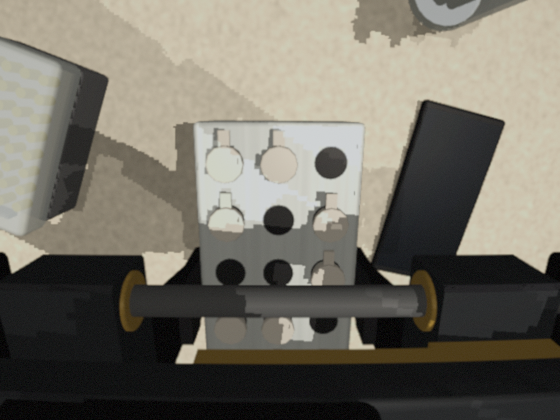

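The block is held and square in the fingers, with its front top edge from (195,122) to (362,124).

```bash
python3 - <<'E'
from h import *
C=cam("wrist"); s=bot.read_state(); R=np.array(s["tcp_rot"])
for p in ((195,122),(362,124)):
    P=onz(C,p,s["position"][2]+.0306); print(R.T@(P-s["position"]))
E
```

```text
[-0.03060229 -0.07015253 -0.03020534]
[ 0.03062083 -0.06947747 -0.03038974]
```

>>> arm_command --plan '[{"claw": 0,"dx": -4,"dy": -3,"dz": 0.3,"twist": 3},{"claw": 0,"dx": -7,"dy": -6,"dz": 0.3,"twist": 6},{"claw": 0,"dx": -9,"dy": -10,"dz": 0.3,"twist": 9},{"claw": 0,"dx": -11,"dy": -14,"dz": 0.3,"twist": 12},{"claw": 0,"dx": -12,"dy": -18,"dz": 0.3,"twist": 14.2},{"claw": 0,"dx": -13,"dy": -22,"dz": 0.3,"twist": 14.2},{"claw": 0,"dx": -13.2,"dy": -25,"dz": 0.3,"twist": 14.2},{"claw": 0,"dx": -13.2,"dy": -27,"dz": 0.3,"twist": 14.2}]'

```text
time_s: 4.03
position: [0.4837, 0.0367, 0.1261]
tcp_rot: [[0.99, -0.142, -0.017], [-0.142, -0.99, 0.007], [-0.018, -0.005, -1.0]]
force: [-0.4, 0.0, -7.3]
opening: 0.736
```

```bash
python3 - <<'E'
from h import *
n=np.array([.1426,.9898,0]); foot=np.array([.5066,.142,0])
go(foot-n*(.069+.03)+[0,0,.05],-8.2)
C=cam("wrist"); im=bot.capture("wrist"); cv2.imwrite("pics/w3.png",im[:,:,::-1])
print(proj(C,[[.6243,.1263,.011],[.389,.1577,.011]]))
im=bot.capture("top"); cv2.imwrite("pics/t3.png",im[:,:,::-1])
E
```

```text
t 4.03 pos [0.4837 0.0367 0.1261] yaw -8.18 F [-0.4  0.  -7.3] open 0.736
d [ 0.9  -0.81  7.6 ] twist 0.02
[[449.87189621  67.26899848]
 [133.82643133  70.5575557 ]]
```

View pics/w3.png

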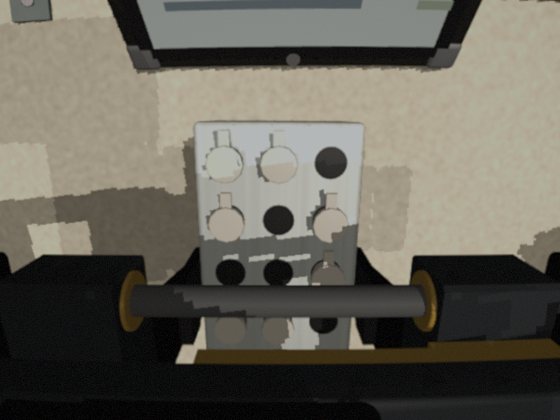

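View pics/t3.png

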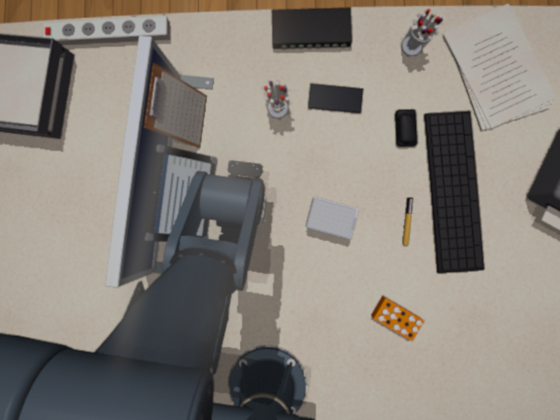

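The foot edge runs level at v≈66, with its middle mark at (293,66), so tool and tablet are square; the tool needs about 9 mm along +x. Lowering short of the foot.

>>> arm_command --plan '[{"claw": 0,"dx": 0.9,"dy": 0.3,"dz": 2,"twist": 0},{"claw": 0,"dx": 0.9,"dy": 0.3,"dz": 5,"twist": 0},{"claw": 0,"dx": 0.9,"dy": 0.3,"dz": 8,"twist": 0},{"claw": 0,"dx": 0.9,"dy": 0.3,"dz": 10,"twist": 0},{"claw": 0,"dx": 0.9,"dy": 0.3,"dz": 10.8,"twist": 0},{"claw": 0,"dx": 0.9,"dy": 0.3,"dz": 10.8,"twist": 0},{"claw": 0,"dx": 0.9,"dy": 0.3,"dz": 10.8,"twist": 0},{"claw": 0,"dx": 0.9,"dy": 0.3,"dz": 10.8,"twist": 0}]'

```text
time_s: 4.8
position: [0.4933, 0.0329, 0.0187]
tcp_rot: [[0.99, -0.139, -0.013], [-0.139, -0.99, 0.006], [-0.013, -0.004, -1.0]]
force: [0.7, -0.4, -7.6]
opening: 0.735
```

```bash
python3 - <<'E'
from h import *
n=np.array([.1426,.9898,0]); foot=np.array([.5066,.142,0])
C=cam("wrist"); im=bot.capture("wrist"); cv2.imwrite("pics/w4.png",im[:,:,::-1])
print(proj(C,[[.6243,.1263,.011],[.389,.1577,.011]]))
go(foot-n*(.07)+[0,0,.0134],-8.2)
E
```

```text
[[533.33588597  32.92670611]
 [ 19.8813741   38.07467013]]
t 4.85 pos [0.4936 0.0329 0.0191] yaw -7.98 F [-0.  -0.3 -6.9] open 0.729
d [-0.25 -3.98  0.59] twist 0.22
```

View pics/w4.png

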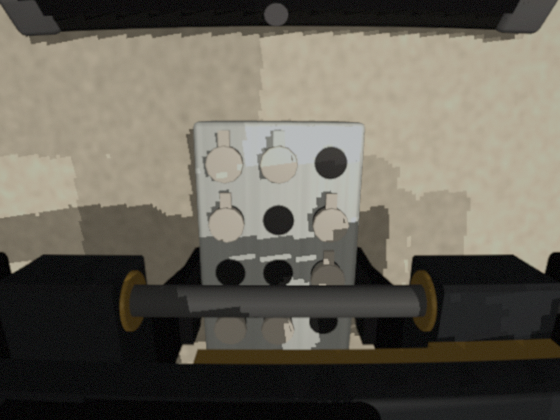

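>>> arm_command --plan '[{"claw": 0,"dx": 0,"dy": -0.5,"dz": 0.3,"twist": 0},{"claw": 0,"dx": 0,"dy": -1.2,"dz": 0.5,"twist": 0},{"claw": 0,"dx": 0,"dy": -2.0,"dz": 0.5,"twist": 0},{"claw": 0,"dx": 0,"dy": -2.6,"dz": 0.5,"twist": 0},{"claw": 0,"dx": 0,"dy": -3.0,"dz": 0.5,"twist": 0},{"claw": 0,"dx": 0,"dy": -3.4,"dz": 0.5,"twist": 0},{"claw": 0,"dx": 0,"dy": -3.6,"dz": 0.5,"twist": 0},{"claw": 0,"dx": 0,"dy": -3.6,"dz": 0.5,"twist": 0}]'

```text
time_s: 5.52
position: [0.4986, 0.0692, 0.0143]
tcp_rot: [[0.99, -0.138, -0.012], [-0.138, -0.99, 0.006], [-0.012, -0.004, -1.0]]
force: [-0.5, -0.3, -7.7]
opening: 0.733
```

```bash
python3 - <<'E'
from h import *
n=np.array([.1426,.9898,0]); foot=np.array([.5066,.142,0])
C=cam("wrist"); im=bot.capture("wrist"); cv2.imwrite("pics/w5.png",im[:,:,::-1])
go(foot-n*(.01)+[0,0,.0134],-8.2)
E
```

```text
t 5.57 pos [0.4986 0.0689 0.0143] yaw -7.94 F [ 0.2 -0.3 -8. ] open 0.737
d [-0.22 -6.35  0.12] twist 0.26
```

View pics/w5.png

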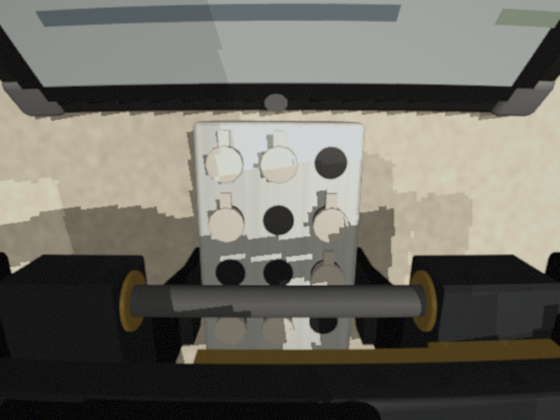

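The foot edge is at v≈113, parallel to the block face and about 3.5 mm away. Pushing in.

>>> arm_command --plan '[{"claw": 0,"dx": 0,"dy": -0.4,"dz": 0.1,"twist": 0},{"claw": 0,"dx": 0,"dy": -0.8,"dz": 0.1,"twist": 0},{"claw": 0,"dx": 0,"dy": -1.2,"dz": 0.1,"twist": 0},{"claw": 0,"dx": 0,"dy": -1.6,"dz": 0.1,"twist": 0},{"claw": 0,"dx": 0,"dy": -2.0,"dz": 0.1,"twist": 0},{"claw": 0,"dx": 0,"dy": -2.4,"dz": 0.1,"twist": 0},{"claw": 0,"dx": 0,"dy": -2.8,"dz": 0.1,"twist": 0},{"claw": 0,"dx": 0,"dy": -2.8,"dz": 0.1,"twist": 0}]'

```text
time_s: 6.23
position: [0.5019, 0.0958, 0.013]
tcp_rot: [[0.99, -0.137, -0.013], [-0.137, -0.991, 0.005], [-0.014, -0.003, -1.0]]
force: [0.5, -4.7, -10.0]
opening: 0.733
```

```bash
python3 - <<'E'
from h import *
n=np.array([.1426,.9898,0]); foot=np.array([.5066,.142,0])
C=cam("wrist"); im=bot.capture("wrist"); cv2.imwrite("pics/w6.png",im[:,:,::-1])
go(foot-n*(.01)+[0,0,.0134],-8.2)
E
```

```text
t 6.28 pos [0.502  0.0958 0.013 ] yaw -7.89 F [-0.1 -4.  -9.1] open 0.732
d [-0.18 -3.64 -0.02] twist 0.31
```

View pics/w6.png

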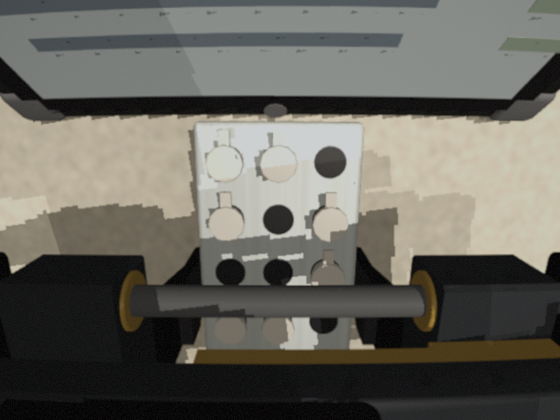

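There is no slip: the block edge is still at v=122, and the foot stays parallel at v≈119. Continuing.

>>> arm_command --plan '[{"claw": 0,"dx": 0,"dy": -0.4,"dz": 0,"twist": 0},{"claw": 0,"dx": 0,"dy": -0.8,"dz": 0,"twist": 0},{"claw": 0,"dx": 0,"dy": -1.2,"dz": 0,"twist": 0},{"claw": 0,"dx": 0,"dy": -1.6,"dz": 0,"twist": 0},{"claw": 0,"dx": 0,"dy": -2.0,"dz": 0,"twist": 0},{"claw": 0,"dx": 0,"dy": -2.4,"dz": 0,"twist": 0},{"claw": 0,"dx": 0,"dy": -2.8,"dz": 0,"twist": 0},{"claw": 0,"dx": 0,"dy": -2.8,"dz": 0,"twist": 0}]'

```text
time_s: 6.95
position: [0.5054, 0.1236, 0.0129]
tcp_rot: [[0.99, -0.137, -0.014], [-0.137, -0.991, 0.005], [-0.014, -0.003, -1.0]]
force: [-0.5, -2.7, -8.3]
opening: 0.733
```

```bash
python3 - <<'E'
from h import *
n=np.array([.1426,.9898,0]); foot=np.array([.5066,.142,0])
C=cam("wrist"); im=bot.capture("wrist"); cv2.imwrite("pics/w7.png",im[:,:,::-1])
go(foot-n*(.01)+[0,0,.0134],-8.2)
E
```

```text
t 7.0 pos [0.5054 0.1236 0.0129] yaw -7.88 F [-0.5 -2.3 -7.3] open 0.735
d [-0.14 -0.83 -0.04] twist 0.32
```

View pics/w7.png

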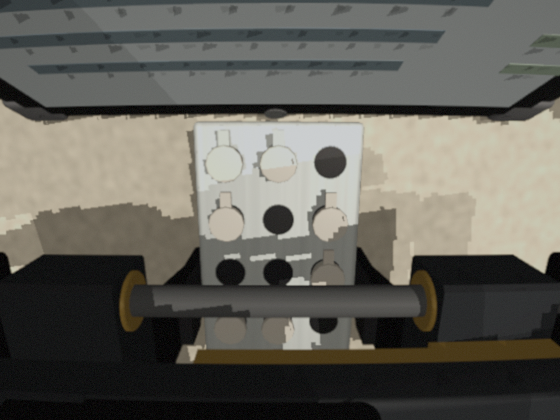

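>>> arm_command --plan '[{"claw": 0,"dx": 0,"dy": -0.3,"dz": 0,"twist": 0},{"claw": 0,"dx": 0,"dy": -0.6,"dz": 0,"twist": 0},{"claw": 0,"dx": 0,"dy": -0.8,"dz": 0,"twist": 0},{"claw": 0,"dx": 0,"dy": -0.8,"dz": 0,"twist": 0},{"claw": 0,"dx": 0,"dy": -0.8,"dz": 0.1,"twist": 0},{"claw": 0,"dx": 0,"dy": -0.8,"dz": 0.15,"twist": 0},{"claw": 0,"dx": 0,"dy": -0.8,"dz": 0.15,"twist": 0},{"claw": 0,"dx": 0,"dy": -0.8,"dz": 0.15,"twist": 0}]'

```text
time_s: 7.67
position: [0.5065, 0.1317, 0.012]
tcp_rot: [[0.99, -0.137, -0.014], [-0.137, -0.991, 0.005], [-0.014, -0.003, -1.0]]
force: [-3.0, -2.7, 0.1]
opening: 0.732
```

```bash
python3 - <<'E'
from h import *
n=np.array([.1426,.9898,0]); foot=np.array([.5066,.142,0])
C=cam("wrist"); im=bot.capture("wrist"); cv2.imwrite("pics/w8.png",im[:,:,::-1])
go(foot-n*(.01)+[0,0,.0134],-8.2)
im=bot.capture("top"); cv2.imwrite("pics/t8.png",im[:,:,::-1])
E
```

```text
t 7.72 pos [0.5065 0.1317 0.0119] yaw -7.89 F [-2.1 -2.   0.2] open 0.733
d [-0.14 -0.02 -0.14] twist 0.31
```

View pics/w8.png

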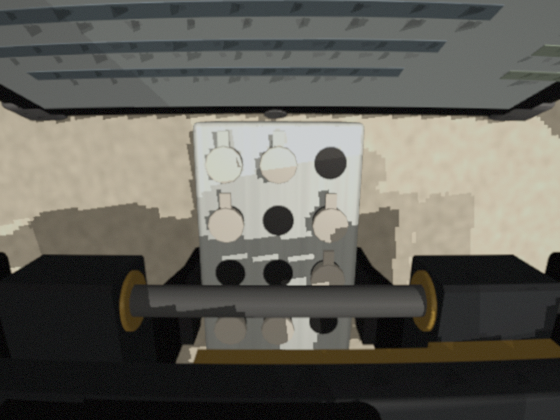

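View pics/t8.png

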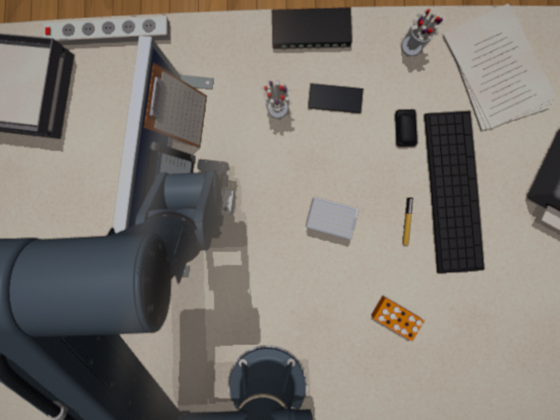

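The block is on the desk (its weight has come off the wrist) and still against the foot. Releasing.

>>> arm_command --plan '[{"claw": 0.8,"dx": 0,"dy": 0,"dz": 0,"twist": 0},{"claw": 0.9,"dx": 0,"dy": 0,"dz": 0,"twist": 0},{"claw": 1,"dx": 0,"dy": 0,"dz": 0,"twist": 0},{"claw": 1,"dx": 0,"dy": 0,"dz": 0,"twist": 0},{"claw": 1,"dx": 0,"dy": 0,"dz": 0,"twist": 0},{"claw": 1,"dx": 0,"dy": 0,"dz": 0,"twist": 0}]'

```text
time_s: 8.27
position: [0.5069, 0.1318, 0.012]
tcp_rot: [[0.99, -0.137, -0.013], [-0.137, -0.991, 0.005], [-0.013, -0.004, -1.0]]
force: [-0.1, -0.2, -0.2]
opening: 0.985
```

>>> arm_command --plan '[{"claw": 1,"dx": 0,"dy": 0,"dz": -1,"twist": 0},{"claw": 1,"dx": 0,"dy": 0,"dz": -2,"twist": 0},{"claw": 1,"dx": 0,"dy": 0,"dz": -4,"twist": 0},{"claw": 1,"dx": 0,"dy": 0.5,"dz": -6.5,"twist": 0},{"claw": 1,"dx": 0,"dy": 2,"dz": -9,"twist": 0},{"claw": 1,"dx": 0,"dy": 5,"dz": -10,"twist": 0},{"claw": 1,"dx": 0,"dy": 8,"dz": -11,"twist": 0},{"claw": 1,"dx": 0,"dy": 8,"dz": -11,"twist": 0}]'

```text
time_s: 8.93
position: [0.4986, 0.0482, 0.1248]
tcp_rot: [[0.99, -0.141, -0.007], [-0.14, -0.99, 0.003], [-0.008, -0.002, -1.0]]
force: [0.4, 0.4, -0.4]
opening: 1.004
```

```bash
python3 - <<'E'
from h import *
go((.50,-.05,.22),-8)
C=cam("wrist"); im=bot.capture("wrist"); cv2.imwrite("pics/w9.png",im[:,:,::-1])
E
```

```text
t 8.93 pos [0.4986 0.0482 0.1248] yaw -8.08 F [ 0.4  0.4 -0.4] open 1.004
d [ 1.44  9.68 -9.56] twist -0.08
```

View pics/w9.png

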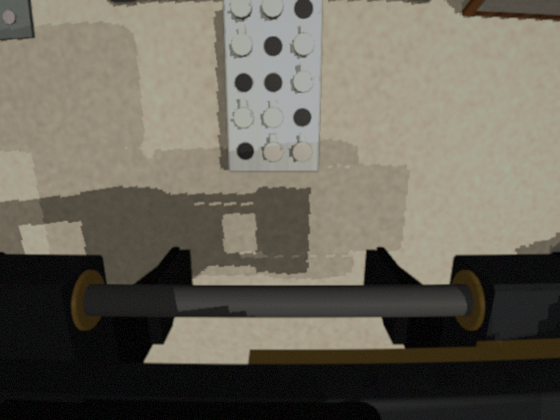

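The block stays put and upright. I'll move the arm clear so the top camera can see the result.

>>> arm_command --plan '[{"claw": 1,"dx": 0,"dy": 3,"dz": -3,"twist": 0},{"claw": 1,"dx": 0,"dy": 7,"dz": -7,"twist": 0},{"claw": 1,"dx": 0,"dy": 11,"dz": -11,"twist": 0},{"claw": 1,"dx": 0,"dy": 14,"dz": -11,"twist": 0},{"claw": 1,"dx": 0,"dy": 18,"dz": -11,"twist": 0},{"claw": 1,"dx": 0,"dy": 22,"dz": -11,"twist": 0},{"claw": 1,"dx": 0,"dy": 26,"dz": -11,"twist": 0},{"claw": 1,"dx": 0,"dy": 26,"dz": -11,"twist": 0}]'

```text
time_s: 9.65
position: [0.463, -0.213, 0.2338]
tcp_rot: [[0.989, -0.145, -0.006], [-0.145, -0.989, 0.001], [-0.006, 0.0, -1.0]]
force: [0.2, -0.4, 0.9]
opening: 1.002
```

```bash
python3 - <<'E'
from h import *
go((.50,-.05,.22),-8)
im=bot.capture("top")[:,:,::-1]; cv2.imwrite("pics/t9.png",im)
cv2.imwrite("pics/t9c.png",cv2.resize(im[130:290,100:260],None,fx=3.7,fy=3.7,interpolation=cv2.INTER_CUBIC))
E
```

```text
t 9.65 pos [ 0.463  -0.213   0.2338] yaw -8.32 F [ 0.2 -0.4  0.9] open 1.002
d [  1.31 -16.66   1.37] twist -0.32
```

View pics/t9.png

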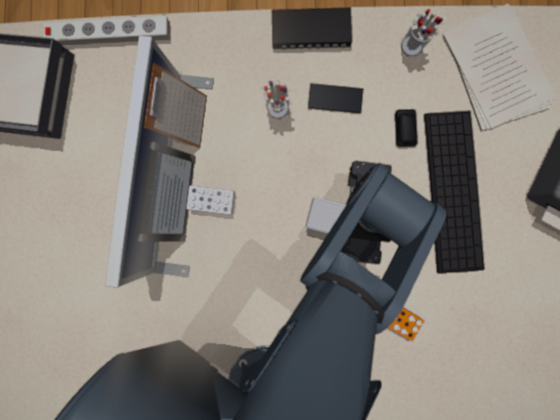

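View pics/t9c.png

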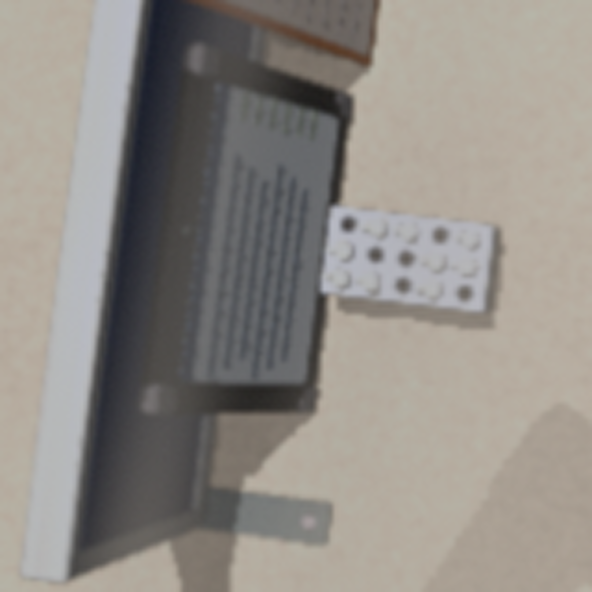

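```bash
python3 - <<'E'
from h import *
np.set_printoptions(precision=4,suppress=True)
C=cam("top"); f=lambda p:(100+p[0]/3.7,130+p[1]/3.7)
n=np.array([.1426,.9898,0]); face=np.array([.526,.2745,0])
def seg(a,b,z,n_):
    A,B=onz(C,f(a),z),onz(C,f(b),z); d=A-B; m=(A+B)/2
    print(n_,m,"len",np.linalg.norm(d),"ang",np.degrees(np.arctan2(d[1],d[0])),"dist to face",(face-m)@n,"along",(m-face)@[.9898,-.1426,0])
seg((353,95),(317,410),.0055,"foot")
seg((188,43),(142,412),.169,"top back")
seg((331,207),(321,293),.042,"block face top"); seg((499,226),(488,312),.042,"block rear")
E
```

```text
foot [0.5152 0.2039 0.0055] len 0.23686930401396813 ang -7.198345241830634 dist to face 0.07138540279013864 along -0.0006392518014248265
top back [0.5247 0.2739 0.169 ] len 0.2381020678710074 ang -7.578442979567303 dist to face 0.0007903810196398272 along -0.0011512706782851633
block face top [0.5148 0.2014 0.042 ] len 0.06251145409517252 ang -7.300017521256517 dist to face 0.07392068897043855 along -0.0006737621430215321
block rear [0.4987 0.0801 0.042 ] len 0.062239768386100854 ang -8.164253233061084 dist to face 0.19632570135626523 along 0.000675947626458149
```

```bash
python3 -c "
from h import *
print(bot.read_state()['qvel'].round(2)); print(bot.hand_in())"
```

```text
[ 3.85 -0.47  2.26  2.51  0.76  3.4 ]
the job is handed in; nothing more can be done
None
```

The job is handed in. The tablet leans squarely at about 70–72° on the divider, with the tube block flat against the middle of its foot. The hand-in gave no verdict.

I gripped the tube block across its width and used its end face to push the tablet's foot in by about 60 mm. The push showed about 5 N at the wrist and the block did not slip in the grip. I then set the block down in contact with the foot, let go and backed the arm away.

Last checks, from the top camera:
- **Tablet:** the foot is 71–74 mm from the divider. The top back edge is within 1 mm of the divider face, and the tablet is square to the divider to within about 1°.
- **Block:** it stands upright with its end face against the foot, within 3 mm by measurement, and about 1 mm from the foot's middle.
- **Everything else:** the clipboard, beaker, phone and mouse look unmoved. The arm hid the marker and part of the tip box in that last picture, but both were in place in the one just before release.

- **Disagreement:** the arm's own position put the foot at about 77 mm, against 71–74 mm from the camera. Both give a lean between about 70° and 72°, well inside the limits.
- **Not checked:** the arm was still settling slightly when I handed in, about 0.2 m above the desk and touching nothing.

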